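# Shut the first-aid box and thread its lock pin

### The arm

A 6-joint arm with a two-finger parallel gripper is mounted at the origin on the work surface. World frame = base frame: x ahead of the robot, y to its left, z up, the work surface at z = 0. Lengths are in m, angles in rad, forces in N, time in s.
With the tool pointing down it reaches from about 0.325 to 0.85 m from the base axis. Payload 4.4 kg.
Tool frame: the origin (TCP) lies on the centre line of the jaws, within the pads' length; the fingertips stand 14 mm ahead of it and the grasp point (between the pads) lies 5 mm behind it; z points along the fingers, y is the direction in which the jaws open and shut (so a half turn about z gives the same grasp; the last joint's range is limited). The gripper opens to 94 mm and grips with 3 to 60 N. Pads are 16 mm wide; open, the fingers measure 119 mm over their backs; the gripper's body (75 mm by 177 mm) begins 78 mm behind the grasp point.
Start: joints at [-1.49, 0.207, 1.542, -0, 1.393, -0.15], TCP at [0.132, -0.56, 0.219] pointing down, gripper open.
Joint ranges: [-2.73, 2.73], [-0.86, 2.22], [0.23, 2.46], [-1.11, 4.25], [0.08, 2.63], [-2.82, 2.82]. Speed limits (rad/s): [2.79, 2.79, 3.14, 3.14, 3.14, 3.14].

### API

Orientations are given as a 3x3 rotation matrix whose columns are the frame's x, y, z axes.
In Python, from plant import robot, optics, job gives the robot as it stands. The module is installed in compiled form; this text tells all that it offers.
- The arm moves only by the tool send_rows, never from a script. Its argument "moves" is a list that holds one entry, the list of rows, each a list of 4 numbers: the shift along the tool's x, y, z in mm, then the turn about the tool's z in degrees. In form: [[[x, y, z, yaw], ...]]. A call has 1 to 5 rows; each row is the pose to reach, as a shift and turn from the pose commanded when the call began, along the tool's axes at that moment; what a row does not reach only later rows make up. A row lasts 1/10 s, in which the tool goes at most 50 mm and 8.59 degrees, less where a joint would pass 70% of its speed; a pose out of reach is approached as far as the arm can. A call with a gripper value outside its range is refused whole. "claw" is the finger opening in mm, from 0 to 94, set as the call begins (left out, the last holds). The fingers move at their own pace and stop on an object; "force" is the grip in N (left out, the last holds). Time passes only in rows, so rows that repeat a pose let the fingers close. It gives the time, the measured TCP pose, the force and the opening at its end, in the units of the state.
- robot.observe(): the state, without advancing time (a new reading comes with each control period).
- optics.camera(name): name is "scene" or "top" or "wrist"; returns the picture (480x640x3 uint8, red, green, blue); there is no depth.
- optics.get_calibration(name): a dict with "fov_y" (degrees; the focal length in pixels is half the picture's height over the tangent of half this angle, whatever the lens; pixels are square), "cx", "cy" (the principal point, pixels), "position" and "rotation" of the camera in the world. Camera axes: x right, y down, z forward; pixel columns grow to the right and rows downward; lengths in m; the calibration is good to about 2 mm. A picture is of the moment at which its call begins: read the wrist's pose just before it. get_calibration takes no time and is no camera call; for the wrist camera it gives the pose at the moment of the call.
- job.hand_in(): hands the job in, once; it reports no verdict.
Trained networks look in the newest picture that a camera, given by its name, has taken for a name from the list of things; names that differ only in an ending like _2 or _b are one class to them, and where a whole thing is asked for, a point or a joint stands for the part that bears it (a point fixed in the world has none). Each returns a list of dicts, best first, with "confidence" (0 to 1); they miss things now and then, are a little off and sometimes report something else, mostly with a low value. They report only what shows in the picture. A call takes as long as a camera call. They do not tell look-alikes from the thing itself.
- optics.search_frame(camera, target): "uv" ([column, row] in pixels, amid what is visible of it).
- optics.regions_of(camera, target): "mask" (480x640 bool, what is visible of it) and "uv" ([column, row] in pixels, amid what is visible of it).
The state is a dict: "t": time; "joints": joint angles; "joint_vel": joint speeds; "joint_torque": joint torques, N m; "tcp_pos": TCP position; "tool_rot": TCP orientation; "ft_force": force on the tool from outside, world axes, zero at the start; "moment": the same for the moment, N m; "grip_width": opening from 0.0 (shut) to 1.0 (fully open).
Only numpy, scipy, OpenCV 4.12 (cv2) and the standard library are available. Lean on these libraries where they do the work, as an engineer would, in place of code of your own. Each camera call takes 0.05 s, during which the arm holds its last target. There are 200 camera calls.

### The job

Shut the flap of the green first-aid box on the sloping shelf, then lock it: take the red-handled steel pin out of its chrome clips and thread it, from the uphill end, through all five knuckles of the latch until its collar is home against the first knuckle. Let go of it and leave the carabiners, headlamp, flask and tape where they are.

Things in the scene. Friction and masses are not known exactly. Their poses are not given: they have to be found in the camera images.
- aidbox: Green plastic first-aid box, 145 mm along the slope, 140 across, 76 tall plus a 20 mm flap, fixed on a glass shelf sloping 30 degrees, high end on the robot's right (-y). Origin: centre of its underside, on the glass. y runs down the slope, x is level, away from the robot across the box, z square to the glass. The latch is on its near (-x) face, bore axis 16 mm off it and 72 mm above the glass.
- bore_in (a point): Mouth of the latch bore: centre of the uphill face of the first (top) knuckle; axes as aidbox, y down the bore, the way the pin goes in. Five knuckles, 24 mm long, 27 outer, 17 mm inner diameter, 5 mm gaps, from y = 0 to 140 mm: 1st, 3rd, 5th brass, on the box; 2nd, 4th silver, on the flap, in line only when it is fully shut. Uphill of the first: free space, glass 72 mm below the axis.
- bore_out (a point): Centre of the downhill face of the fifth (last) knuckle, 140 mm down the bore from bore_in; same axes.
- flap (a joint): Angle of the flap (box lid), rad: 0 fully shut on the box rim, grows as it opens; starts 0.45 to 0.85. Plate 140 x 145 x 20 mm, 0.22 kg. In the axes of bore_in the hinge line is parallel to y at x = 156, z = 4 mm (far top edge of the box); the near edge swings up. Stiff hinge: it stays at any angle and is pushed shut with about 1 to 3 N pressed down on its top.
- flap_top (a point): Middle of the outer (top) face of the flap, on the white cross, 70 mm from the hinge and 70 mm from the near edge; moves with the flap. With the flap shut it lies at x = 86, y = 70, z = 24 mm in the axes of bore_in. Its z is square to the face, its y along the hinge.
- pin_grip (a point): Middle of the lock pin's red grip, on the axis; y points along the pin to the tip, roll does not matter. Pin 199 mm long, about 0.15 kg: red round grip 22 mm diameter, 42 long; chrome collar 26 diameter, 5 thick; round chrome shank 12 diameter, 152 long, its last 12 mm tapering to 5. Centre of mass about 50 mm from here towards the tip.
- clipstrip: Black steel strip, 34 x 170 mm, fixed on the table to the robot's right, with two open-topped chrome clips holding the pin level, its axis 48 mm above the table (pin_grip then lies about 80 mm towards -y from this origin, the tip to +y). The clips are 40 and 150 mm from pin_grip, their tops 10 mm above the pin's axis; the pin lifts straight up. Nothing is under the red grip.
- pin_collar (a point): Centre of the collar's face towards the tip, 26 mm from pin_grip; this face is to stop against the first knuckle.
- pin_tip (a point): End of the pin's tapered tip, 178 mm from pin_grip.
- carabiner1: Bystander: red carabiner, about 103 x 50 x 11 mm, lying flat in the row on the low smoked glass panel to the left (glass top 40 mm above the table).
- carabiner2: Bystander: blue carabiner, about 103 x 50 x 11 mm, lying flat in the row on the low smoked glass panel to the left (glass top 40 mm above the table).
- carabiner3: Bystander: yellow carabiner, about 103 x 50 x 11 mm, lying flat in the row on the low smoked glass panel to the left (glass top 40 mm above the table).
- carabiner4: Bystander: purple carabiner, about 103 x 50 x 11 mm, lying flat in the row on the low smoked glass panel to the left (glass top 40 mm above the table).
- carabiner5: Bystander: orange carabiner, about 103 x 50 x 11 mm, lying flat in the row on the low smoked glass panel to the left (glass top 40 mm above the table).
- headlamp: Bystander: charcoal headlamp, 82 mm wide, 46 mm tall, at the far end of the row of carabiners.
- flask: Bystander: blue drinking flask, 68 mm diameter, 190 mm tall, standing at the back right.
- tape: Bystander: roll of white tape, 90 mm diameter, 25 mm tall, lying flat at the back right.
- pin: The lock pin as a whole; its origin and axes are those of pin_grip.
There are look-alikes about, which are no part of the job. Of the things that look like the pin, the smaller one is meant.

How it is judged:
By the outcome, as a careful person would: the job done as asked, in the order asked, and still so for the second after the job is handed in, with the robot touching nothing.
It also fails if it takes over 69 s, if anything falls off the work surface, if the arm or the gripper's body presses on something with over 40 N, if the wrist force passes 120 N, or if a joint passes its speed limit or range.

## Working session

There is one attempt and no reset: what is moved stays moved. The work goes in short steps, Python scripts to look and compute and a tool call to move; the robot and the scene stay as the last step left them, time stands still between calls to the robot, and variables do not carry over. Pictures are saved under pics/ and viewed, about 8 in all and at most 12, crops included, and the job is handed in when it is done.

Besides the shell and the picture viewer there is one more tool, called after "Call:" as name(argument=value, ...), one argument or row to a line, values as JSON. send_rows: Moves the arm, as the interface text tells. Its arguments: {"type":"object","properties":{"moves":{"type":"array","items":{"type":"array","items":{"type":"array","items":{"type":"number"}}}},"claw":{"type":"number"},"force":{"type":"number"}},"required":["moves"]}

```bash
ls; mkdir -p pics; python3 - <<'E'
from plant import robot, optics, job
import cv2,numpy as np
s=robot.observe(); print(s['t'],s['tcp_pos'],np.round(s['tool_rot'],3).tolist(),s['grip_width'])
for n in ['scene','top','wrist']:
    c=optics.get_calibration(n); print(n,{k:np.round(v,4).tolist() for k,v in c.items()})
    im=optics.camera(n); cv2.imwrite(f'pics/{n}0.png',im[...,::-1])
E
```

```text
pics
0.0 [ 0.13144827 -0.55899044  0.21829264] [[0.973, 0.229, -0.0], [0.229, -0.973, 0.002], [0.0, -0.002, -1.0]] 0.9986414164300299
scene {'fov_y': 56.5736, 'cx': 319.9675, 'cy': 241.1031, 'position': [1.0249, 0.5756, 0.9586], 'rotation': [[-0.6946, 0.5165, -0.5007], [0.7194, 0.4965, -0.4859], [-0.0024, -0.6977, -0.7164]]}
top {'fov_y': 45.9138, 'cx': 314.6195, 'cy': 233.2494, 'position': [0.1954, -0.0064, 1.5592], 'rotation': [[0.0259, -0.9849, 0.171], [-0.9997, -0.0249, 0.0077], [-0.0033, -0.1712, -0.9852]]}
wrist {'fov_y': 62.7513, 'cx': 314.5284, 'cy': 238.7518, 'position': [0.1945, -0.5445, 0.3833], 'rotation': [[0.2285, -0.9484, -0.22], [-0.9736, -0.223, -0.0499], [-0.0018, 0.2256, -0.9742]]}
```

View pics/scene0.png

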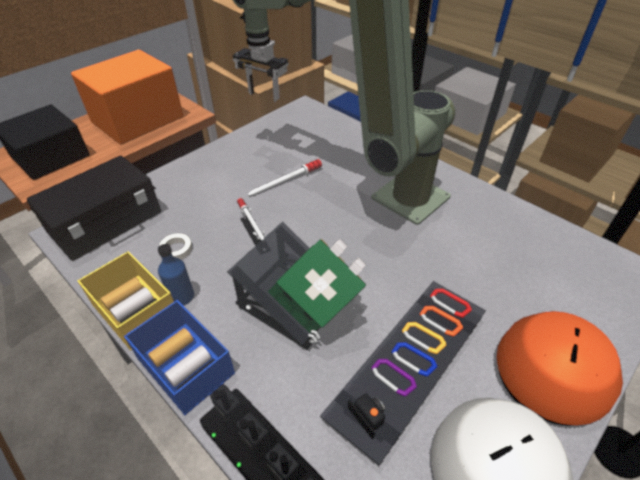

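View pics/top0.png

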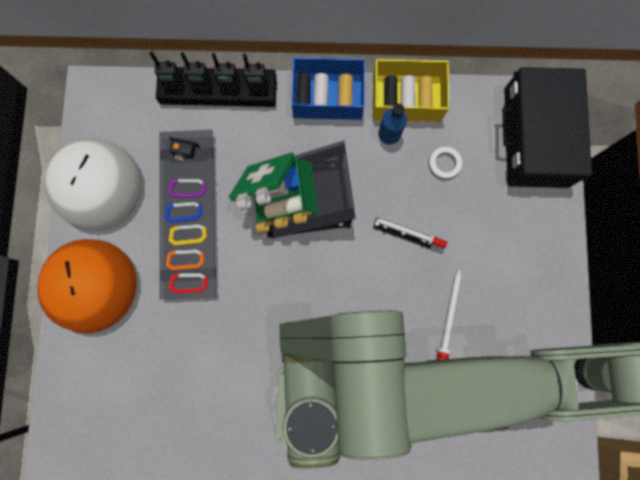

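View pics/wrist0.png

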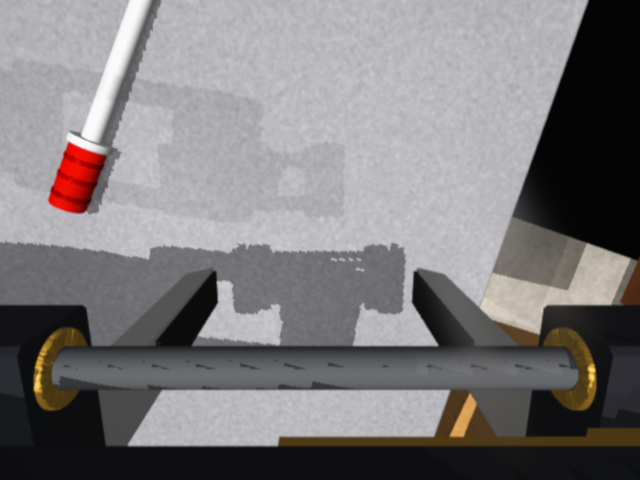

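The pin held in the clips is at top (377,222)–(445,242), with its grip end at right. The larger red/white rod lying loose at (450,315) is the look-alike. The box sits around top (300,195) with its flap open, and the brass knuckles are on its near side.

```bash
cat > h.py <<'E'
from plant import robot, optics, job
import cv2,numpy as np
def cal(n):
    c=optics.get_calibration(n); f=240/np.tan(np.radians(c['fov_y'])/2); return c,f
def ray(n,uv,c=None):
    c0,f=c or cal(n); d=np.array([(uv[0]-c0['cx'])/f,(uv[1]-c0['cy'])/f,1.]); d=np.array(c0['rotation'])@d
    return np.array(c0['position']),d/np.linalg.norm(d)
def atz(n,uv,z,c=None):
    p,d=ray(n,uv,c); return p+d*(z-p[2])/d[2]
def proj(n,P,c=None):
    c0,f=c or cal(n); q=(np.atleast_2d(P)-np.array(c0['position']))@np.array(c0['rotation']); return np.c_[c0['cx']+f*q[:,0]/q[:,2],c0['cy']+f*q[:,1]/q[:,2]]
def tri(rs):
    A=0;b=0
    for p,d in rs: M=np.eye(3)-np.outer(d,d); A=A+M; b=b+M@p
    x=np.linalg.solve(A,b); return x,[np.linalg.norm((np.eye(3)-np.outer(d,d))@(x-p)) for p,d in rs]
E
python3 - <<'E'
from h import *
R={}
for t in ['pin_grip','pin_tip','pin_collar','clipstrip','bore_in','bore_out','flap_top','aidbox']:
    for n in ['top','scene']:
        r=optics.search_frame(n,t); R[t,n]=r
        print(t,n,[(np.round(x['uv'],1).tolist(),round(x['confidence'],2)) for x in r[:3]])
for t,z in [('pin_grip',.048),('pin_tip',.048),('pin_collar',.048)]:
    for n in ['top','scene']:
        for x in R[t,n][:2]: print(t,n,atz(n,x['uv'],z).round(4))
for t in ['bore_in','bore_out','flap_top','aidbox']:
    if R[t,'top'] and R[t,'scene']: print(t,tri([ray(n,R[t,n][0]['uv']) for n in ['top','scene']]))
E
```

```text
pin_grip top [([422.6, 235.1], 0.88), ([451.7, 318.2], 0.74)]
pin_grip scene [([284.1, 174.9], 0.68), ([248.7, 217.1], 0.61), ([317.6, 286.7], 0.34)]
pin_tip top [([447.7, 322.7], 0.82), ([426.4, 239.2], 0.62)]
pin_tip scene [([291.2, 175.2], 0.84), ([249.3, 213.9], 0.78)]
pin_collar top [([453.2, 320.6], 0.91), ([415.8, 234.0], 0.75), ([437.4, 171.0], 0.55)]
pin_collar scene [([290.3, 174.0], 0.56), ([246.0, 210.6], 0.53)]
clipstrip top [([402.8, 231.7], 0.91), ([185.1, 263.9], 0.73), ([262.2, 181.1], 0.18)]
clipstrip scene [([251.1, 230.8], 0.7), ([250.1, 217.3], 0.45)]
bore_in top [([276.3, 188.9], 0.59)]
bore_in scene [([317.1, 284.4], 0.61), ([442.8, 317.6], 0.25)]
bore_out top [([276.9, 191.6], 0.62)]
bore_out scene [([454.6, 300.8], 0.74), ([318.5, 287.4], 0.69)]
flap_top top [([258.2, 180.9], 0.59)]
flap_top scene [([323.1, 282.5], 0.59), ([426.5, 334.9], 0.33)]
aidbox top [([281.1, 189.7], 0.78), ([187.6, 263.2], 0.19)]
aidbox scene [([320.0, 284.3], 0.9)]
pin_grip top [ 0.46   -0.2865  0.048 ]
pin_grip top [ 0.2396 -0.3617  0.048 ]
pin_grip scene [ 0.2497 -0.3421  0.048 ]
p
[... 158 characters left out ...]
n_tip scene [ 0.4541 -0.2764  0.048 ]
pin_collar top [ 0.2335 -0.3655  0.048 ]
pin_collar top [ 0.4626 -0.2682  0.048 ]
pin_collar scene [ 0.232  -0.3308  0.048 ]
pin_collar scene [ 0.4515 -0.2953  0.048 ]
bore_in (array([0.55600226, 0.10838586, 0.13279279]), [np.float64(0.0016738015347540025), np.float64(0.0016738015347538327)])
bore_out (array([0.48328096, 0.24451544, 0.21600324]), [np.float64(0.1528367169151004), np.float64(0.1528367169151003)])
flap_top (array([0.56697654, 0.14625749, 0.18099176]), [np.float64(0.004119675074812532), np.float64(0.004119675074812706)])
aidbox (array([0.55113986, 0.10250536, 0.12560522]), [np.float64(0.009450344449959475), np.float64(0.009450344449959592)])
```

```bash
python3 - <<'E'
from h import *
for n,w in [('top',(360,200,470,260)),('scene',(225,190,280,255))]:
    im=cv2.imread(f'pics/{n}0.png'); b,g,r=[im[...,i].astype(int) for i in range(3)]
    m=(r>110)&(g<75)&(b<75); x0,y0,x1,y1=w
    k=np.zeros_like(m);k[y0:y1,x0:x1]=m[y0:y1,x0:x1]
    v,u=np.nonzero(k); print(n,len(u),u.min(),u.max(),v.min(),v.max(),atz(n,[u.mean(),v.mean()],.048))
im=cv2.imread('pics/top0.png'); 
a=cv2.resize(im[140:245,225:365],None,fx=5.6,fy=5.6,interpolation=cv2.INTER_CUBIC); cv2.imwrite('pics/tbox.png',a)
print(atz('top',[377,222],.048),atz('top',[445,242.],.048), atz('scene',[240,202.],.048),atz('scene',[262,245.],.048))
E
```

```text
top 91 432 446 238 247 [ 0.44125472 -0.33144864  0.048     ]
scene 24 238 243 200 205 [ 0.43802881 -0.33888687  0.048     ]
[ 0.49299372 -0.16306132  0.048     ] [ 0.44266422 -0.34677121  0.048     ] [ 0.43880382 -0.33998009  0.048     ] [ 0.51307458 -0.14945092  0.048     ]
```

View pics/tbox.png

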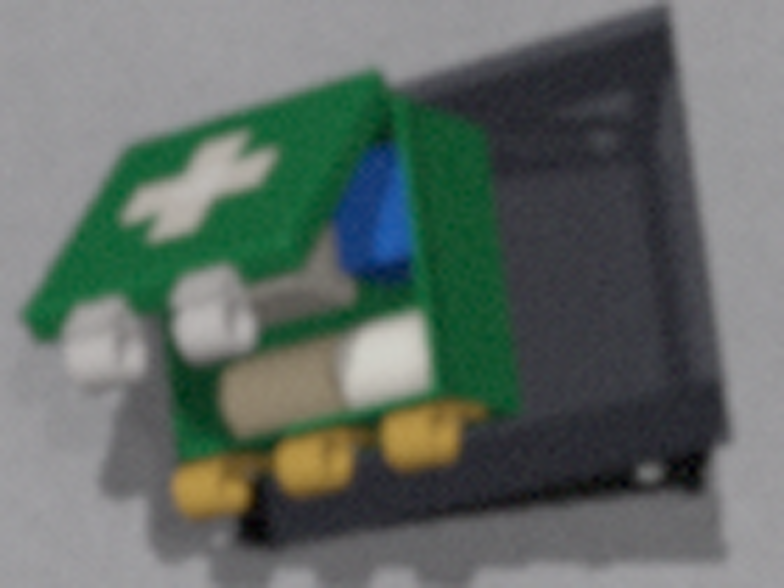

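```bash
cat >> h.py <<'E'
def Rbox(psi):
    c,s=np.cos(psi),np.sin(psi); a=np.pi/6
    return np.array([[c,-s,0],[s,c,0],[0,0,1]])@np.array([[1,0,0],[0,np.cos(a),np.sin(a)],[0,-np.sin(a),np.cos(a)]])
def flapP(p,th):  # point in bore axes as when shut -> opened by th about y at x=156,z=4
    x,y,z=p; dx,dz=x-156,z-4; c,s=np.cos(th),np.sin(th)
    return np.array([156+dx*c+dz*s, y, 4-dx*s+dz*c])
E
python3 - <<'E'
from h import *
from scipy.optimize import least_squares
f=lambda a:[225+a[0]/5.6,140+a[1]/5.6]
fixed=[((0+0,12,0),(425,437)),((0,70,0),(315,462)),((0,128,0),(210,487)),((16,-2.5,-72),(518,406)),((156,-2.5,-72),(487,125))]
fl=[((86,70,24),(200,187)),((16,142.5,24),(28,312)),((156,142.5,24),(130,145)),((156,-2.5,24),(380,72)),((16,-2.5,24),(288,240)),((0,41,0),(215,318)),((0,99,0),(105,345))]
sc=[((86,70,24),(320,285)),((156,-2.5,24),(278,285)),((16,-2.5,24),(322,240)),((16,142.5,24),(365,285)),((156,142.5,24),(315,326))]
ct,cs=cal('top'),cal('scene')
def res(v):
    o,R,th=v[:3],Rbox(v[3]),v[4]; W=lambda p:o+R@np.array(p)/1000
    r=[]
    for p,a in fixed: r.append(proj('top',W(p),ct)[0]-f(a))
    for p,a in fl: r.append(proj('top',W(flapP(p,th)),ct)[0]-f(a))
    for p,a in sc: r.append(proj('scene',W(flapP(p,th)),cs)[0]-a)
    return np.concatenate(r)
s=least_squares(res,[.47,.05,.2,0,.6],loss='soft_l1',f_scale=1.5); print(s.x.round(4)); print(s.fun.reshape(-1,2).round(1).tolist())
o,R=s.x[:3],Rbox(s.x[3])
print('bore_out',o+R@[0,.14,0],'nearedge',[(o+R@flapP((x,70,24),s.x[4])/1000).round(3).tolist() for x in (16,40,86)], 'shut',(o+R@[.04,.07,.024]).round(3))
print(robot.observe()['t'])
E
```

```text
[0.4784 0.0315 0.1625 0.1556 0.7875]
[[-0.6, 0.1], [0.0, 0.3], [0.4, 0.4], [1.0, 1.5], [-0.3, 0.7], [-0.0, -0.2], [-2.5, 0.3], [-0.9, -0.5], [0.2, -2.0], [-0.6, -0.9], [0.1, 1.3], [0.4, 1.9], [-1.0, -0.3], [-3.8, -1.8], [-4.3, -0.6], [-0.1, 1.3], [5.3, 2.7]]
bore_out [0.45961296 0.15123437 0.09250861] nearedge [[0.53, 0.16, 0.229], [0.548, 0.155, 0.214], [0.583, 0.144, 0.186]] shut [0.507 0.109 0.148]
0.95
```

```bash
cat >> h.py <<'E'
def plan(p,psi,max_step=.245):
    """print calls (total shift mm in tool axes, yaw deg) from present pose to TCP p, yaw psi(deg) of tool x"""
    s=robot.observe(); q=np.array(s['tcp_pos']); R=np.array(s['tool_rot']); a=np.degrees(np.arctan2(R[1,0],R[0,0]))
    d=np.array(p)-q; da=psi-a; n=int(np.ceil(max(np.linalg.norm(d)/max_step,abs(da)/42.5)))
    print('t',round(s['t'],2),'tcp',q.round(4),'psi',round(a,2),'F',np.round(s['ft_force'],1),'w',round(s['grip_width'],3))
    for i in range(n):
        b=np.radians(a+da*i/n); x=np.array([np.cos(b),np.sin(b),0]); y=np.array([np.sin(b),-np.cos(b),0])
        v=d/n*1000; print([round(v@x,1),round(v@y,1),round(-v[2],1),round(-da/n,2)])
E
python3 - <<'E'
from h import *
plan((.55,.155,.34),99)
E
```

```text
t 0.95 tcp [ 0.1315 -0.5597  0.2195] psi 13.23 F [0.7 0.3 0.3] w 0.997
[np.float64(142.7), np.float64(-150.0), np.float64(-30.1), np.float64(-21.44)]
[np.float64(187.7), np.float64(-87.5), np.float64(-30.1), np.float64(-21.44)]
[np.float64(206.7), np.float64(-12.8), np.float64(-30.1), np.float64(-21.44)]
[np.float64(197.0), np.float64(63.7), np.float64(-30.1), np.float64(-21.44)]
```

Call:
send_rows(
  moves=[
    [[28,-30,-6,-4.3],[57,-60,-12,-8.6],[86,-90,-18,-12.9],[114,-120,-24,-17.2],[143,-150,-30,-21.4]],
  ],
  claw=0,
  force=20,
)

```text
t: 1.45
tcp_pos: [0.2369, -0.3796, 0.2497]
tool_rot: [[0.822, 0.57, 0.0], [0.57, -0.822, -0.0], [0.0, 0.0, -1.0]]
ft_force: [1.0, -0.4, -0.1]
grip_width: 0.614
```

Call:
send_rows(
  moves=[
    [[38,-17,-6,-4.3],[75,-35,-12,-8.6],[113,-52,-18,-12.9],[150,-70,-24,-17.2],[188,-88,-30,-21.4]],
  ],
)

```text
t: 1.95
tcp_pos: [0.3416, -0.2003, 0.28]
tool_rot: [[0.557, 0.831, 0.001], [0.831, -0.557, -0.001], [-0.0, 0.001, -1.0]]
ft_force: [1.1, -0.2, -1.3]
grip_width: 0.186
```

Call:
send_rows(
  moves=[
    [[41,-3,-6,-4.3],[83,-5,-12,-8.6],[124,-8,-18,-12.9],[165,-10,-24,-17.2],[207,-13,-30,-21.4]],
  ],
)

```text
t: 2.45
tcp_pos: [0.4467, -0.0212, 0.31]
tool_rot: [[0.215, 0.977, 0.001], [0.977, -0.215, -0.0], [-0.0, 0.001, -1.0]]
ft_force: [1.0, -0.8, 0.1]
grip_width: 0.004
```

Call:
send_rows(
  moves=[
    [[39,13,-6,-4.3],[79,25,-12,-8.6],[118,38,-18,-12.9],[157,51,-24,-17.2],[197,64,-30,-21.4]],
  ],
)

```text
t: 2.95
tcp_pos: [0.552, 0.1571, 0.3398]
tool_rot: [[-0.157, 0.988, 0.0], [0.988, 0.157, -0.0], [-0.0, 0.0, -1.0]]
ft_force: [-0.2, -0.6, 0.5]
grip_width: 0.006
```

```bash
python3 - <<'E'
from h import *
o=np.array([.4784,.0315,.1625]);R=Rbox(.1556)
s=robot.observe();q=s['tcp_pos'];T=np.array(s['tool_rot'])
for th in [.85,.79,.7,.6,.5,.4,.3,.2,.1,.05,0]:
    P=o+R@flapP((35,70,24),th)/1000; n=R@(flapP((35,70,25),th)-flapP((35,70,24),th))
    nt=T.T@n; c=(8*abs(nt[0])+12.5*abs(nt[1]))/abs(nt[2])/1000
    t=P+[0,0,.014+c]; print(th,t.round(3),(T.T@(t-q)*1000).round(0),round(c*1000,1))
E
```

```text
0.85 [0.551 0.159 0.256] [ 2. -1. 84.] 21.1
0.79 [0.545 0.156 0.251] [-0. -7. 89.] 19.2
0.7 [0.537 0.151 0.242] [ -3. -16.  97.] 16.8
0.6 [0.529 0.146 0.233] [ -8. -25. 107.] 14.5
0.5 [0.522 0.14  0.223] [-12. -33. 117.] 12.5
0.4 [0.515 0.134 0.212] [-17. -40. 127.] 10.7
0.3 [0.51  0.128 0.202] [-23. -46. 138.] 9.1
0.2 [0.506 0.121 0.19 ] [-28. -51. 149.] 7.6
0.1 [0.503 0.115 0.179] [-34. -55. 161.] 6.1
0.05 [0.502 0.112 0.173] [-37. -56. 167.] 5.4
0 [0.502 0.109 0.167] [-40. -57. 173.] 4.6
```

Call:
send_rows(
  moves=[
    [[0,-4,40,0],[0,-7,80,0],[-1,-10,92,0],[-3,-16,100,0],[-8,-25,110,0]],
  ],
)

```text
t: 3.45
tcp_pos: [0.529, 0.144, 0.2312]
tool_rot: [[-0.153, 0.988, 0.004], [0.988, 0.153, 0.001], [0.001, 0.004, -1.0]]
ft_force: [1.0, 0.5, 1.7]
grip_width: 0.004
```

Call:
send_rows(
  moves=[
    [[-2,-4,5,0],[-4,-8,10,0],[-7,-12,16,0],[-9,-15,21,0],[-12,-18,26,0]],
  ],
)

```text
t: 3.95
tcp_pos: [0.512, 0.1288, 0.2035]
tool_rot: [[-0.153, 0.988, 0.001], [0.988, 0.153, 0.0], [-0.0, 0.001, -1.0]]
ft_force: [0.2, 0.1, 1.6]
grip_width: 0.007
```

Call:
send_rows(
  moves=[
    [[-2,-2,5,0],[-5,-4,10,0],[-7,-6,15,0],[-9,-7,20,0],[-11,-9,24,0]],
  ],
)

```text
t: 4.45
tcp_pos: [0.5048, 0.1167, 0.1789]
tool_rot: [[-0.153, 0.988, 0.0], [0.988, 0.153, 0.0], [0.0, 0.0, -1.0]]
ft_force: [1.6, 0.6, 0.8]
grip_width: 0.01
```

Call:
send_rows(
  moves=[
    [[-1,0,2,0],[-2,-1,4,0],[-3,-1,6,0],[-4,-2,8,0],[-5,-2,10,0]],
  ],
)

```text
t: 4.95
tcp_pos: [0.5036, 0.1116, 0.1695]
tool_rot: [[-0.153, 0.988, 0.0], [0.988, 0.153, 0.0], [0.0, 0.0, -1.0]]
ft_force: [-2.3, 1.3, 6.0]
grip_width: 0.002
```

Call:
send_rows(
  moves=[
    [[0,0,0.5,0],[0,0,1,0],[0,0,1,0]],
  ],
)

```text
t: 5.25
tcp_pos: [0.5038, 0.1117, 0.1694]
tool_rot: [[-0.154, 0.988, 0.001], [0.988, 0.154, -0.0], [-0.0, 0.001, -1.0]]
ft_force: [-2.3, 0.5, 6.2]
grip_width: 0.003
```

Call:
send_rows(
  moves=[
    [[0,0,1,0],[0,0,2,0],[0,0,3,0],[0,0,3,0]],
  ],
)

```text
t: 5.65
tcp_pos: [0.5039, 0.1116, 0.1688]
tool_rot: [[-0.154, 0.988, 0.001], [0.988, 0.154, -0.001], [-0.001, 0.001, -1.0]]
ft_force: [-7.3, -0.9, 17.7]
grip_width: 0.003
```

Call:
send_rows(
  moves=[
    [[0,0,-20,0],[0,0,-60,0],[-25,-18,-105,0],[-50,-30,-150,0],[-74,-31,-190,0]],
  ],
)

```text
t: 6.15
tcp_pos: [0.4829, 0.0353, 0.3535]
tool_rot: [[-0.154, 0.988, -0.0], [0.988, 0.154, -0.0], [-0.0, -0.0, -1.0]]
ft_force: [0.6, -0.3, -0.2]
grip_width: 0.008
```

Call:
send_rows(
  moves=[
    [[0,0,0,0],[0,0,0,0]],
  ],
)

```text
t: 6.35
tcp_pos: [0.4847, 0.0352, 0.353]
tool_rot: [[-0.152, 0.988, 0.003], [0.988, 0.152, -0.0], [-0.001, 0.003, -1.0]]
ft_force: [-0.3, -0.6, -1.2]
grip_width: 0.004
```

```bash
python3 - <<'E'
from h import *
import pickle
s=robot.observe();c=cal('wrist'); im=optics.camera('wrist')[...,::-1]; cv2.imwrite('pics/w1.png',im); pickle.dump(c,open('w1.pkl','wb'))
print(s['t'],s['tcp_pos'],c[0]['position'])
o=np.array([.4784,.0315,.1625]);R=Rbox(.1556)
for y in [0,24,29,53,58,82,87,111,116,140]: print(y,proj('wrist',o+R@[0,y/1000,0],c)[0].round(0))
E
```

```text
6.35 [0.48469269 0.03522099 0.35300426] [0.473655   0.09984588 0.51781369]
0 [307. 223.]
24 [307. 199.]
29 [307. 194.]
53 [307. 171.]
58 [307. 166.]
82 [307. 144.]
87 [307. 139.]
111 [307. 118.]
116 [307. 114.]
140 [307.  93.]
```

View pics/w1.png

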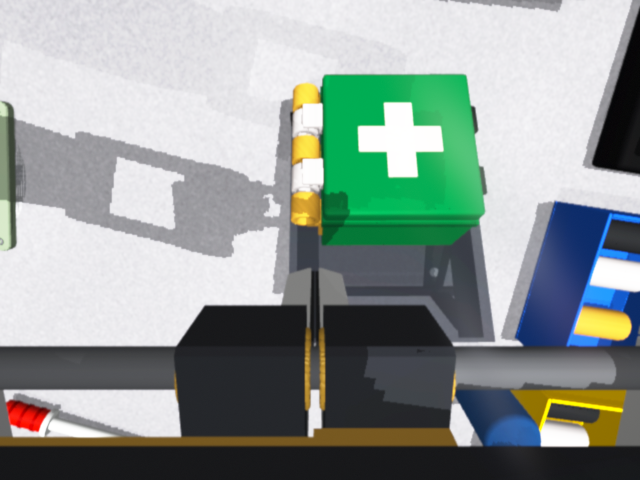

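```bash
python3 - <<'E'
from h import *
import pickle
from scipy.optimize import least_squares
c=pickle.load(open('w1.pkl','rb')); im=cv2.imread('pics/w1.png').astype(int); b,g,r=im[...,0],im[...,1],im[...,2]
m=(r>120)&(g>80)&(b<80)&(r>g); m[:, :280]=0;m[:,330:]=0;m[250:]=0
v,u=np.nonzero(m)
for a,bb in [(80,110),(132,165),(188,230)]:
    k=(v>=a)&(v<bb); print(a,np.percentile(u[k],[1,99]),np.percentile(v[k],[1,99]),u[k].mean())
gm=(g>120)&(r<60)&(b<130); v,u=np.nonzero(gm); k=(u>318)&(u<500)&(v<222)&(v>60); print('flap',[np.percentile(x[k],[.3,99.7]) for x in(u,v)])
o=np.array([.4784,.0315,.1625]);R=Rbox(.1556)
pr=lambda p:proj('wrist',o+R@np.array(p)/1000,c)[0].round(1).tolist()
print('flap model',[pr(p) for p in [(16,142.5,24),(156,142.5,24),(156,-2.5,24),(16,-2.5,24),(86,70,24)]])
print('knuckle sides',[pr(p) for p in [(-13.5,12,0),(13.5,12,0),(-13.5,128,0),(13.5,128,0),(0,140,13.5),(0,0,13.5),(0,0,-13.5)]])
E
```

```text
80 [293. 319.] [ 85. 108.] 304.8179871520343
132 [292. 319.] [137. 162.] 304.67954911433173
188 [291. 320.] [193. 227.] 305.8267223382046
flap [array([324.   , 476.169]), array([ 75., 221.])]
flap model [[323.1, 75.2], [468.0, 74.8], [487.8, 215.9], [325.0, 216.5], [400.7, 141.4]]
knuckle sides [[292.3, 210.8], [321.4, 210.7], [293.6, 103.5], [320.3, 103.4], [306.7, 84.6], [306.6, 218.0], [307.1, 227.6]]
```

```bash
python3 - <<'E'
from h import *
plan((.43,-.37,.25),75)
E
```

```text
t 6.4 tcp [0.4838 0.0358 0.3512] psi 98.8 F [ 0.7  0.2 -0.4] w -0.0
[np.float64(-196.4), np.float64(-57.6), np.float64(50.6), np.float64(11.9)]
[np.float64(-204.0), np.float64(-15.9), np.float64(50.6), np.float64(11.9)]
```

Call:
send_rows(
  moves=[
    [[-39,-12,10,2.4],[-79,-23,20,4.8],[-118,-35,30,7.1],[-157,-46,40,9.5],[-196,-58,50,11.9]],
  ],
  claw=70,
)

```text
t: 6.9
tcp_pos: [0.4556, -0.1668, 0.2988]
tool_rot: [[0.054, 0.999, -0.004], [0.999, -0.054, 0.003], [0.003, -0.004, -1.0]]
ft_force: [-0.1, 0.7, 0.2]
grip_width: 0.397
```

Call:
send_rows(
  moves=[
    [[-41,-3,10,2.4],[-82,-6,20,4.8],[-122,-9,30,7.1],[-163,-13,40,9.5],[-204,-16,50,11.9]],
  ],
)

```text
t: 7.4
tcp_pos: [0.429, -0.3693, 0.2485]
tool_rot: [[0.259, 0.966, -0.003], [0.966, -0.259, 0.004], [0.003, -0.004, -1.0]]
ft_force: [0.4, 0.7, 0.1]
grip_width: 0.744
```

Call:
send_rows(
  moves=[
    [[0,0,0,0],[0,0,0,0]],
  ],
)

```text
t: 7.6
tcp_pos: [0.4291, -0.3684, 0.2489]
tool_rot: [[0.259, 0.966, -0.004], [0.966, -0.259, 0.005], [0.004, -0.005, -1.0]]
ft_force: [-0.6, -0.4, 0.2]
grip_width: 0.74
```

```bash
python3 - <<'E'
from h import *
import pickle
s=robot.observe();c=cal('wrist'); im=optics.camera('wrist')[...,::-1].copy(); cv2.imwrite('pics/w2.png',im); pickle.dump(c,open('w2.pkl','wb'))
print(s['t'],s['tcp_pos'])
a=im.astype(int);b,g,r=a[...,0],a[...,1],a[...,2]
m=((r>110)&(g<75)&(b<75)).astype(np.uint8)
n,l,st,ce=cv2.connectedComponentsWithStats(m)
for i in range(1,n):
    if st[i,4]>100: print(st[i],ce[i],atz('wrist',ce[i],.048,c).round(4))
E
```

```text
7.6 [ 0.42913077 -0.36842619  0.24891191]
[ 303  153   27   46 1033] [316.18005808 175.57889642] [ 0.44   -0.3294  0.048 ]
[   0  247   44   32 1174] [ 20.02214651 263.0153322 ] [ 0.1408 -0.3361  0.048 ]
```

View pics/w2.png

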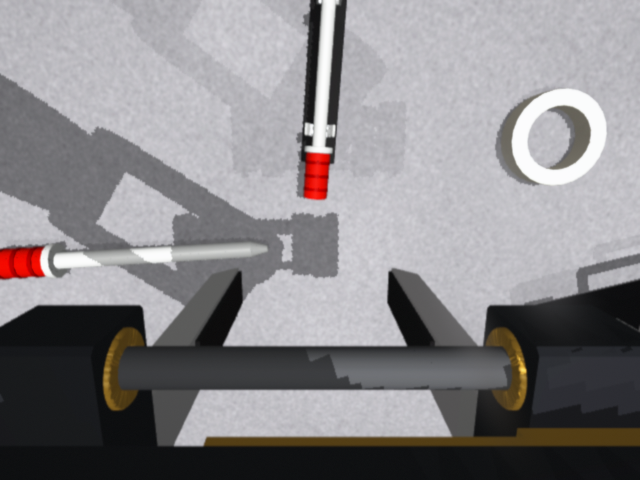

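```bash
python3 - <<'E'
from h import *
import pickle
c=pickle.load(open('w2.pkl','rb')); im=cv2.imread('pics/w2.png').astype(int)
P=[]
for row in range(5,120,10):
    k=np.nonzero(im[row,305:350].min(1)>130)[0]+305
    if len(k): P.append(atz('wrist',[k.mean(),row],.048,c)); 
P=np.array(P); print(P.round(4).tolist())
d=np.polyfit(P[:,1],P[:,0],1); print('dir',np.degrees(np.arctan2(1,d[0])),'x at grip y',np.polyval(d,-.3294))
print('decoy tip',atz('wrist',[265,248],.01,c))
plan((.440,-.330,.12),74)
E
```

```text
[[0.4854, -0.1948, 0.048], [0.4875, -0.2033, 0.048], [0.4838, -0.2102, 0.048], [0.4805, -0.2174, 0.048], [0.4795, -0.2253, 0.048], [0.4789, -0.2334, 0.048], [0.4768, -0.2411, 0.048], [0.4746, -0.2489, 0.048], [0.4739, -0.2572, 0.048], [0.4714, -0.2651, 0.048], [0.4691, -0.2732, 0.048], [0.4672, -0.2814, 0.048]]
dir 77.3843906638686 x at grip y 0.4568358781893863
decoy tip [ 0.36740083 -0.39108836  0.01      ]
t 7.65 tcp [ 0.4297 -0.368   0.2499] psi 75.07 F [-0.4  0.5  0.3] w 0.744
[np.float64(39.4), np.float64(0.2), np.float64(129.9), np.float64(1.07)]
```

```bash
python3 - <<'E'
from h import *
import pickle
c=pickle.load(open('w2.pkl','rb')); im=cv2.imread('pics/w2.png').astype(int)
P=[]
for row in range(5,115,10):
    dk=np.nonzero(im[row,290:360].max(1)<60)[0]+290
    g=np.diff(dk); i=g.argmax(); a,b=dk[i],dk[i+1]; print(row,dk[0],a,b,dk[-1],end='; ')
    P.append(atz('wrist',[(a+b)/2,row],.048,c))
P=np.array(P)
d=np.polyfit(P[:,1],P[:,0],1); print('dir',np.degrees(np.arctan2(1,d[0])),'x at grip y',np.polyval(d,-.3294),np.polyval(d,P[:,1])-P[:,0])
E
```

```text
5 310 320 341 345; 15 310 319 336 344; 25 309 319 335 343; 35 309 318 335 342; 45 309 317 334 341; 55 308 317 333 341; 65 307 316 332 340; 75 307 315 332 339; 85 306 315 331 338; 95 306 314 330 338; 105 305 313 329 337; dir 70.35463326874223 x at grip y 0.4391377679981274 [-1.26603983e-03  6.87404735e-04  4.16153679e-04  1.42083438e-04
  3.18825814e-04  4.13649250e-05  2.19441967e-04 -6.14924877e-05
 -3.45424685e-04 -1.66557665e-04  1.42401124e-05]
```

Call:
send_rows(
  moves=[
    [[10,0,30,1],[20,0,60,2],[30,0,95,3],[39,0,130,4],[39,0,130,4]],
  ],
  claw=60,
)

```text
t: 8.15
tcp_pos: [0.4373, -0.3257, 0.1168]
tool_rot: [[0.321, 0.947, -0.008], [0.947, -0.321, 0.009], [0.006, -0.011, -1.0]]
ft_force: [-1.0, 1.1, -0.7]
grip_width: 0.64
```

Call:
send_rows(
  moves=[
    [[0,0,20,0],[0,0,40,0],[0,0,60,0],[0,0,77,0],[0,0,77,0]],
  ],
)

```text
t: 8.65
tcp_pos: [0.4397, -0.3307, 0.0447]
tool_rot: [[0.323, 0.946, -0.002], [0.946, -0.323, 0.002], [0.001, -0.002, -1.0]]
ft_force: [-0.3, -0.4, -0.4]
grip_width: 0.637
```

Now I'll close on the grip, then lift.

Call:
send_rows(
  moves=[
    [[0,0,1,0],[0,0,1,0],[0,0,1,0],[0,0,1,0],[0,0,1,0]],
  ],
  claw=0,
  force=35,
)

```text
t: 9.15
tcp_pos: [0.4403, -0.3323, 0.0447]
tool_rot: [[0.325, 0.946, 0.001], [0.946, -0.325, -0.001], [-0.0, 0.001, -1.0]]
ft_force: [-1.2, 0.3, -1.0]
grip_width: 0.252
```

Call:
send_rows(
  moves=[
    [[0,0,0,0],[0,0,0,0],[0,0,0,0]],
  ],
)

```text
t: 9.45
tcp_pos: [0.4401, -0.3322, 0.0443]
tool_rot: [[0.325, 0.946, 0.0], [0.946, -0.325, -0.0], [-0.0, 0.0, -1.0]]
ft_force: [-0.0, -0.7, 0.8]
grip_width: 0.227
```

Call:
send_rows(
  moves=[
    [[0,0,-6,0],[0,0,-14,0],[0,0,-24,0],[0,0,-36,0],[0,0,-50,0]],
  ],
)

```text
t: 9.95
tcp_pos: [0.44, -0.332, 0.0952]
tool_rot: [[0.325, 0.946, -0.0], [0.946, -0.325, 0.0], [0.0, -0.0, -1.0]]
ft_force: [0.6, 1.5, -1.0]
grip_width: 0.22
```

Call:
send_rows(
  moves=[
    [[0,0,-20,0],[0,0,-45,0],[0,0,-70,0],[0,0,-90,0],[0,0,-90,0]],
  ],
)

```text
t: 10.45
tcp_pos: [0.4421, -0.3341, 0.189]
tool_rot: [[0.325, 0.946, 0.006], [0.946, -0.325, -0.006], [-0.004, 0.008, -1.0]]
ft_force: [0.2, -0.9, -0.4]
grip_width: 0.224
```

```bash
python3 - <<'E'
from h import *
plan((.37,-.22,.18),98.9)
for n in ['wrist','scene']: cv2.imwrite(f'pics/{n}3.png',optics.camera(n)[...,::-1])
a=cv2.imread('pics/wrist3.png');b=cv2.imread('pics/scene3.png')[90:270,200:380]
cv2.imwrite('pics/c3.png',np.hstack([cv2.resize(a,(400,300)),cv2.resize(b,(300,300),interpolation=cv2.INTER_CUBIC)]))
E
```

```text
t 10.45 tcp [ 0.4421 -0.3341  0.189 ] psi 71.03 F [ 0.2 -0.9 -0.4] w 0.224
[np.float64(84.4), np.float64(-105.3), np.float64(9.0), np.float64(-27.87)]
```

View pics/c3.png

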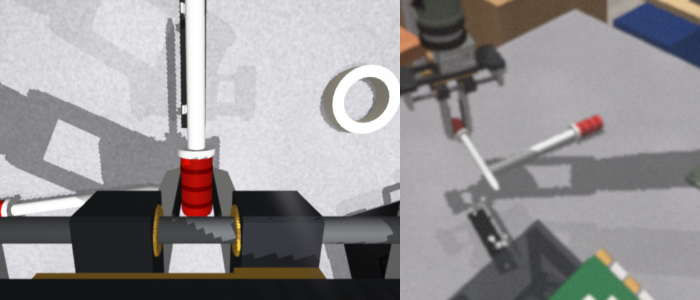

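Call:
send_rows(
  moves=[
    [[17,-21,2,-5.6],[34,-42,4,-11.2],[51,-63,6,-16.7],[68,-84,8,-22.3],[84,-105,9,-27.9]],
  ],
)

```text
t: 11.05
tcp_pos: [0.3663, -0.2164, 0.1731]
tool_rot: [[-0.159, 0.987, -0.003], [0.987, 0.159, 0.003], [0.003, -0.002, -1.0]]
ft_force: [0.8, 0.1, -1.0]
grip_width: 0.225
```

Call:
send_rows(
  moves=[
    [[0,0,20,0],[0,0,40,0],[0,0,60,0],[0,0,80,0],[0,0,92,0]],
  ],
)

```text
t: 11.55
tcp_pos: [0.3661, -0.2167, 0.0803]
tool_rot: [[-0.155, 0.988, -0.004], [0.988, 0.155, 0.004], [0.004, -0.003, -1.0]]
ft_force: [-0.7, 0.6, -1.6]
grip_width: 0.222
```

Call:
send_rows(
  moves=[
    [[0,0,0,0],[0,0,0,0],[0,0,0,0],[0,0,0,0],[0,0,0,0]],
  ],
  force=4,
)

```text
t: 12.05
tcp_pos: [0.3687, -0.219, 0.084]
tool_rot: [[-0.155, 0.988, 0.001], [0.988, 0.155, -0.001], [-0.002, 0.001, -1.0]]
ft_force: [0.7, -0.3, -1.4]
grip_width: 0.236
```

```bash
python3 - <<'E'
from h import *
plan((.37,-.22,.088),98.9)
for n in ['wrist','scene']: cv2.imwrite(f'pics/{n}4.png',optics.camera(n)[...,::-1])
a=cv2.imread('pics/wrist4.png');b=cv2.imread('pics/scene4.png')[90:270,220:400]
cv2.imwrite('pics/c4.png',np.hstack([cv2.resize(a,(400,300)),cv2.resize(b,(300,300),interpolation=cv2.INTER_CUBIC)]))
E
```

```text
t 12.05 tcp [ 0.3687 -0.219   0.084 ] psi 98.93 F [ 0.7 -0.3 -1.4] w 0.236
[np.float64(-1.2), np.float64(1.1), np.float64(-4.0), np.float64(0.03)]
```

View pics/c4.png

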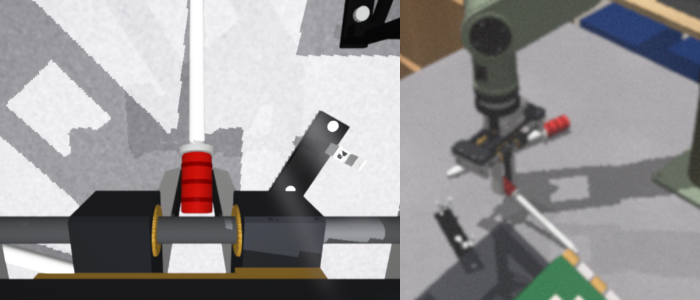

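```bash
cat >> h.py <<'E'
def tilt(fn='pics/tt.png',fresh=True):
    """tilt (deg, tip down) of the held pin from the shank's apparent width per row in the wrist view"""
    s=robot.observe(); c=cal('wrist'); R=np.array(s['tool_rot'])
    im=(optics.camera('wrist')[...,::-1].copy() if fresh else cv2.imread(fn)); 
    if fresh: cv2.imwrite(fn,im)
    G=np.array(s['tcp_pos'])-.005*R[:,2]
    for th in range(0,50,5):
        a=np.radians(th); d=R[:,0]*np.cos(a)+R[:,2]*np.sin(a); 
        f=lambda r,s_:proj('wrist',G+s_*d+r*R[:,1],c)[0]
        print(th,'tip',f(0,.18).round(0),'collar',f(0,.029).round(0),'w60',round(f(.006,.06)[0]-f(-.006,.06)[0],1),'row',f(0,.06)[1].round(0),'w120',round(f(.006,.12)[0]-f(-.006,.12)[0],1),f(0,.12)[1].round(0))
    return im
E
python3 - <<'E'
from h import *
im=tilt('pics/wrist4.png',False)
for r in [5,40,80,120,160,200,220,230,240,250]: print(r,im[r,285:345:1].min(1).tolist() if r in(40,200) else '')
E
```

```text
0 tip [ 316. -210.] collar [316. 237.] w60 30.1 row 161.0 w120 33.0 -7.0
5 tip [ 316. -170.] collar [316. 236.] w60 29.1 row 161.0 w120 30.8 5.0
10 tip [ 315. -134.] collar [316. 235.] w60 28.2 row 162.0 w120 28.8 17.0
15 tip [ 315. -102.] collar [316. 235.] w60 27.4 row 165.0 w120 27.1 30.0
20 tip [315. -71.] collar [316. 236.] w60 26.6 row 168.0 w120 25.5 43.0
25 tip [315. -43.] collar [316. 237.] w60 25.8 row 171.0 w120 24.2 57.0
30 tip [315. -17.] collar [316. 238.] w60 25.1 row 176.0 w120 23.0 71.0
35 tip [315.   7.] collar [316. 240.] w60 24.5 row 181.0 w120 21.9 85.0
40 tip [315.  31.] collar [315. 242.] w60 23.9 row 187.0 w120 21.0 99.0
45 tip [315.  53.] collar [315. 245.] w60 23.4 row 193.0 w120 20.2 113.0
5 
40 [236, 238, 239, 239, 239, 238, 238, 238, 239, 240, 241, 236, 209, 170, 156, 154, 153, 158, 183, 223, 241, 249, 252, 254, 254, 255, 255, 255, 255, 255, 255, 255, 255, 255, 255, 255, 254, 253, 250, 243, 231, 233, 237, 238, 240, 241, 241, 240, 240, 239, 238, 237, 236, 236, 236, 237, 237, 238, 238, 237]
80 
120 
160 
200 [144, 141, 141, 139, 140, 140, 140, 142, 142, 143, 143, 142, 144, 146, 148, 150, 154, 174, 210, 233, 243, 248, 251, 253, 254, 254, 254, 254, 255, 255, 255, 255, 255, 255, 255, 254, 254, 254, 253, 250, 246, 234, 221, 231, 236, 236, 236, 236, 235, 235, 234, 233, 232, 231, 231, 232, 232, 233, 234, 235]
220 
230 
240 
250
```

```bash
python3 - <<'E'
from h import *
s=robot.observe(); R=np.array(s['tool_rot']);G=np.array(s['tcp_pos'])-.005*R[:,2]
im=cv2.imread('pics/scene4.png')
for th in (20,25,30,35):
    a=np.radians(th); d=R[:,0]*np.cos(a)+R[:,2]*np.sin(a)
    print(th,[proj('scene',G+k*d)[0].round(1).tolist() for k in (0,.05,.1,.15,.18)],'tip z',(G+.18*d)[2])
g=cv2.cvtColor(im,cv2.COLOR_BGR2GRAY)
for u in range(284,332,4): 
    k=np.nonzero(im[185:250,u].min(1)>175)[0]+185; print(u,k.tolist())
E
```

```text
20 [[282.1, 198.9], [294.8, 209.2], [307.6, 219.5], [320.6, 230.0], [328.4, 236.3]] tip z 0.026964010806796196
25 [[282.1, 198.9], [294.4, 210.0], [306.8, 221.1], [319.2, 232.2], [326.7, 239.0]] tip z 0.012463787023541409
30 [[282.1, 198.9], [294.0, 210.7], [305.8, 222.4], [317.6, 234.2], [324.7, 241.2]] tip z -0.0014559561459889375
35 [[282.1, 198.9], [293.4, 211.3], [304.6, 223.6], [315.7, 235.8], [322.3, 243.1]] tip z -0.014689281051303987
284 []
288 []
292 [207, 208, 209, 210, 211]
296 [211, 212, 213, 214]
300 [215, 216, 217, 218]
304 [219, 220, 221, 222]
308 [221, 222, 223, 224, 225, 226]
312 [225, 226, 227, 228, 229, 230]
316 [229, 230, 231, 232, 233]
320 [232, 233, 234, 235, 236, 237]
324 [236, 237, 238, 239, 240]
328 [247, 248, 249]
```

Call:
send_rows(
  moves=[
    [[0,0,-1,0],[0,0,-2,0],[0,0,-3,0],[0,0,-3,0],[0,0,-3,0]],
  ],
)

```text
t: 12.65
tcp_pos: [0.3681, -0.2185, 0.0862]
tool_rot: [[-0.155, 0.988, 0.0], [0.988, 0.155, -0.0], [-0.0, 0.0, -1.0]]
ft_force: [-0.6, 0.2, -0.4]
grip_width: 0.235
```

Call:
send_rows(
  moves=[
    [[0,0,0,0],[0,0,0,0],[0,0,0,0],[0,0,-1,0],[0,0,-3,0]],
  ],
  force=35,
)

```text
t: 13.15
tcp_pos: [0.3679, -0.2183, 0.089]
tool_rot: [[-0.155, 0.988, -0.0], [0.988, 0.155, 0.0], [0.0, -0.0, -1.0]]
ft_force: [-0.6, -0.5, -1.2]
grip_width: 0.222
```

```bash
python3 - <<'E'
from h import *
o=np.array([.4778,.0315,.164]);R=Rbox(.1556)
T=o-R[:,1]*(.181+.030)-[0,0,.005]; print(T,R[:,1])
plan(T+[0,0,.02],98.9,.15)
E
```

```text
[ 0.5061184  -0.14902373  0.2645    ] [-0.13421045  0.85556271 -0.5       ]
t 13.15 tcp [ 0.3679 -0.2183  0.089 ] psi 98.93 F [-0.6 -0.5 -1.2] w 0.222
[np.float64(23.5), np.float64(73.6), np.float64(-97.7), np.float64(0.01)]
[np.float64(23.5), np.float64(73.6), np.float64(-97.7), np.float64(0.01)]
```

Call:
send_rows(
  moves=[
    [[0,0,-20,0],[0,0,-45,0],[0,5,-75,0],[5,20,-105,0],[12,40,-130,0]],
  ],
)

```text
t: 13.65
tcp_pos: [0.406, -0.2007, 0.221]
tool_rot: [[-0.154, 0.988, 0.001], [0.988, 0.154, -0.001], [-0.001, 0.001, -1.0]]
ft_force: [-0.1, -0.7, -2.1]
grip_width: 0.223
```

Call:
send_rows(
  moves=[
    [[9,25,-15,0],[18,50,-30,0],[27,75,-45,0],[35,100,-60,0],[35,107,-65,0]],
  ],
)

```text
t: 14.15
tcp_pos: [0.5083, -0.1483, 0.2859]
tool_rot: [[-0.158, 0.987, 0.003], [0.987, 0.158, -0.001], [-0.001, 0.003, -1.0]]
ft_force: [0.3, 0.1, -2.1]
grip_width: 0.225
```

Call:
send_rows(
  moves=[
    [[0,0,0,0],[0,0,0,0]],
  ],
)

```text
t: 14.35
tcp_pos: [0.5049, -0.1494, 0.2831]
tool_rot: [[-0.155, 0.988, -0.002], [0.988, 0.155, 0.0], [0.001, -0.002, -1.0]]
ft_force: [-0.4, -0.2, -2.0]
grip_width: 0.231
```

```bash
python3 - <<'E'
from h import *
o=np.array([.4778,.0315,.164]);R=Rbox(.1556)
im={}
for n in ['top','scene','wrist']: im[n]=optics.camera(n)[...,::-1].copy(); cv2.imwrite(f'pics/{n}5.png',im[n])
s=robot.observe(); Rt=np.array(s['tool_rot']);G=np.array(s['tcp_pos'])-.005*Rt[:,2]
print(s['t'],s['tcp_pos'],'want',o-R[:,1]*.211-[0,0,-.015])
for th in (25,30,35):
    a=np.radians(th); d=Rt[:,0]*np.cos(a)+Rt[:,2]*np.sin(a)
    print(th,{n:[proj(n,G+k*d)[0].round(1).tolist() for k in (0,.06,.18)] for n in('top','scene')})
print({n:[proj(n,o+R@[0,k,0])[0].round(1).tolist() for k in (0,.14)] for n in('top','scene')})
t=im['top'][175:245,255:375];c=im['scene'][200:290,245:365]
cv2.imwrite('pics/c5.png',np.vstack([cv2.resize(t,None,fx=4.2,fy=4.2,interpolation=cv2.INTER_CUBIC)[:290],cv2.resize(c,None,fx=4.2,fy=3.3,interpolation=cv2.INTER_CUBIC)]))
w=im['wrist']
for r in (30,60,100,200): k=np.nonzero(w[r,285:345].min(1)>246)[0]+285; print(r,k[[0,-1]] if len(k) else '')
E
```

```text
14.5 [ 0.50469577 -0.14951582  0.2830864 ] want [ 0.5061184  -0.14902373  0.2845    ]
25 {'top': [[382.1, 197.0], [357.9, 202.4], [312.1, 212.8]], 'scene': [[255.2, 175.5], [273.2, 191.6], [309.7, 224.2]]}
30 {'top': [[382.1, 197.0], [358.8, 202.8], [315.0, 213.6]], 'scene': [[255.2, 175.5], [272.6, 192.7], [307.4, 227.2]]}
35 {'top': [[382.1, 197.0], [359.8, 203.0], [318.4, 214.3]], 'scene': [[255.2, 175.5], [271.9, 193.7], [304.8, 229.7]]}
{'top': [[304.3, 217.2], [259.1, 228.4]], 'scene': [[316.1, 241.8], [356.1, 281.4]]}
30 [307 324]
60 [307 324]
100 [306 324]
200 [306 325]
```

View pics/c5.png

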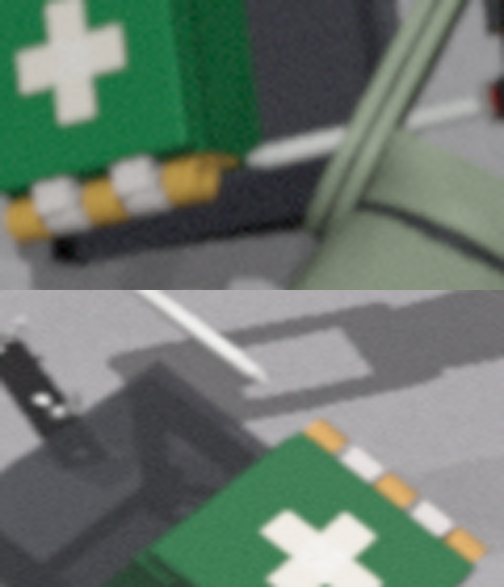

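```bash
python3 - <<'E'
from h import *
R=Rbox(.1556)
for o in ([.4778,.0315,.1625],[.4778,.0315,.164]):
  for z in (7,10,13.5): print(o[2],z,[[proj(n,np.array(o)+R@[-.00,y/1000,z/1000])[0].round(1).tolist() for y in (12,128)] for n in ('scene','top')])
im=cv2.imread('pics/scene5.png').astype(int); b,g,r=im[...,0],im[...,1],im[...,2]
def blobs(n,w):
    im=cv2.imread(f'pics/{n}5.png').astype(int); b,g,r=im[...,0],im[...,1],im[...,2]
    m=((r>140)&(g>90)&(r-b>50)&(r>g)).astype(np.uint8); k=np.zeros_like(m);k[w[1]:w[3],w[0]:w[2]]=m[w[1]:w[3],w[0]:w[2]]
    N,l,st,ce=cv2.connectedComponentsWithStats(k); print(n,[(ce[i].round(1).tolist(),st[i].tolist()) for i in range(1,N) if st[i,4]>8])
blobs('scene',(300,220,375,295)); blobs('top',(250,205,320,240))
plan(np.array([.4778,.0315,.164])-R[:,1]*(.181+.010)-[0,0,.005],98.9)
E
```

```text
0.1625 7 [[[320.7, 244.5], [354.0, 277.5]], [[298.8, 218.0], [261.4, 227.3]]]
0.1625 10 [[[321.2, 244.0], [354.6, 277.1]], [[298.2, 217.9], [260.7, 227.2]]]
0.1625 13.5 [[[321.8, 243.5], [355.2, 276.6]], [[297.5, 217.7], [259.9, 227.1]]]
0.164 7 [[[320.7, 244.1], [354.0, 277.1]], [[298.8, 217.9], [261.3, 227.2]]]
0.164 10 [[[321.2, 243.6], [354.6, 276.7]], [[298.2, 217.8], [260.6, 227.1]]]
0.164 13.5 [[[321.8, 243.0], [355.3, 276.2]], [[297.5, 217.6], [259.9, 227.0]]]
scene [([322.0, 243.6], [318, 239, 9, 10, 54]), ([338.9, 260.4], [334, 256, 10, 10, 56]), ([355.2, 276.8], [351, 272, 10, 10, 56])]
top [([299.0, 217.4], [293, 213, 13, 9, 82]), ([278.5, 222.4], [274, 218, 10, 9, 62]), ([260.0, 227.0], [256, 223, 10, 9, 60])]
t 14.5 tcp [ 0.5047 -0.1495  0.2831] psi 98.86 F [-1.1 -0.1 -1.6] w 0.226
[np.float64(17.6), np.float64(1.5), np.float64(28.6), np.float64(-0.04)]
```

Call:
send_rows(
  moves=[
    [[0,1.5,7,0],[0,1.5,14,0],[0,1.5,19.5,0],[9,1.5,24.7,0],[17.5,1.5,29.6,0]],
  ],
)

```text
t: 15.0
tcp_pos: [0.5044, -0.131, 0.2537]
tool_rot: [[-0.155, 0.988, -0.001], [0.988, 0.155, 0.001], [0.001, -0.001, -1.0]]
ft_force: [0.6, -0.4, -1.4]
grip_width: 0.223
```

Call:
send_rows(
  moves=[
    [[4.3,0,2.5,0],[8.7,0,5,0],[13,0,7.5,0],[17.3,0,10,0],[21.7,0,12.5,0]],
  ],
)

```text
t: 15.5
tcp_pos: [0.5015, -0.11, 0.242]
tool_rot: [[-0.155, 0.988, 0.0], [0.988, 0.155, -0.0], [-0.0, 0.0, -1.0]]
ft_force: [0.1, 0.2, -0.6]
grip_width: 0.221
```

Call:
send_rows(
  moves=[
    [[4.3,-0.5,2.7,0],[8.7,-1,5.5,0],[13,-1,8,0],[17.3,-1,10.5,0],[21.7,-1,13,0]],
  ],
)

```text
t: 16.0
tcp_pos: [0.497, -0.0887, 0.2288]
tool_rot: [[-0.155, 0.988, 0.0], [0.988, 0.155, -0.0], [-0.0, 0.0, -1.0]]
ft_force: [-0.3, 0.3, -1.9]
grip_width: 0.224
```

Call:
send_rows(
  moves=[
    [[4.3,0,2.5,0],[8.7,0,5,0],[13,0,7.5,0],[17.3,0,10,0],[21.7,0,12.5,0]],
  ],
)

```text
t: 16.5
tcp_pos: [0.4936, -0.0672, 0.2163]
tool_rot: [[-0.155, 0.988, 0.0], [0.988, 0.155, 0.0], [0.0, 0.0, -1.0]]
ft_force: [-0.8, -0.5, -1.1]
grip_width: 0.225
```

```bash
python3 - <<'E'
from h import *
o=np.array([.4778,.0315,.163]);R=Rbox(.1556)
s=robot.observe(); v=(R.T@(np.array(s['tcp_pos'])+[0,0,.005]-o)*1000).round(1); print('grasp in bore axes',v,s['ft_force'],s['moment'])
im={n:optics.camera(n)[...,::-1].copy() for n in ('wrist','top')}
cv2.imwrite('pics/w6.png',im['wrist']);cv2.imwrite('pics/t6.png',im['top'])
a=cv2.resize(im['wrist'][0:300,200:480],None,fx=1.4,fy=1.4); b=cv2.resize(im['top'][175:245,255:335],(400,350),interpolation=cv2.INTER_CUBIC)
b=cv2.copyMakeBorder(b,0,70,0,0,cv2.BORDER_CONSTANT); cv2.imwrite('pics/c6.png',np.hstack([a,b]))
E
```

```text
grasp in bore axes [   0.4 -115.7    0.5] [-0.77932863 -0.47046704 -1.14924829] [-0.06622642 -0.11850719 -0.01739887]
```

View pics/c6.png

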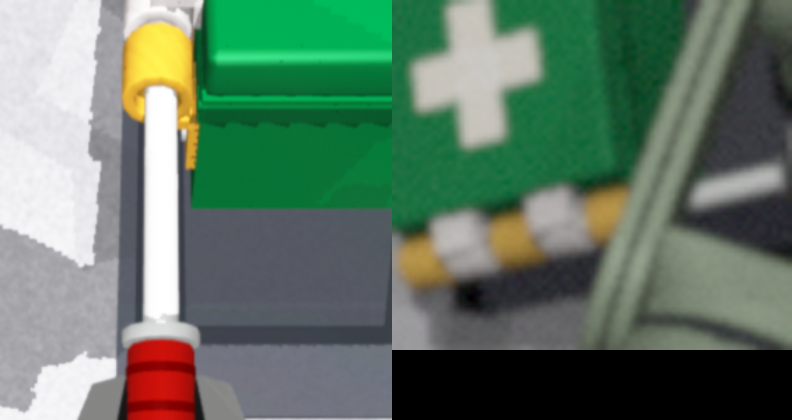

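The shank is inside the first knuckle and centred, so I'll keep going.

Call:
send_rows(
  moves=[
    [[4.3,0,2.5,0],[8.7,0,5,0],[13,0,7.5,0],[17.3,0,10,0],[21.7,0,12.5,0]],
  ],
)

```text
t: 17.1
tcp_pos: [0.4902, -0.0457, 0.2038]
tool_rot: [[-0.155, 0.988, -0.0], [0.988, 0.155, 0.0], [0.0, -0.0, -1.0]]
ft_force: [-0.3, -0.4, -1.6]
grip_width: 0.229
```

Call:
send_rows(
  moves=[
    [[4.3,0,2.5,0],[8.7,0,5,0],[13,0,7.5,0],[17.3,0,10,0],[21.7,0,12.5,0]],
  ],
)

```text
t: 17.6
tcp_pos: [0.4869, -0.0244, 0.1915]
tool_rot: [[-0.155, 0.988, 0.0], [0.988, 0.155, -0.0], [-0.0, 0.0, -1.0]]
ft_force: [-0.7, -0.4, 1.2]
grip_width: 0.229
```

```bash
cat > st.py <<'E'
from h import *
o=np.array([.4778,.0315,.163]);R=Rbox(.1556)
s=robot.observe(); print(s['t'],'grasp in bore axes',(R.T@(np.array(s['tcp_pos'])+[0,0,.005]-o)*1000).round(1),np.round(s['ft_force'],1),np.round(s['moment'],2))
E
python3 st.py
```

```text
17.6 grasp in bore axes [  0.4 -65.8   0.7] [-0.7 -0.4  1.2] [-0.07  0.11  0.06]
```

Call:
send_rows(
  moves=[
    [[4.3,0,2.4,0],[8.7,0,4.9,0],[13,0,7.3,0],[17.3,0,9.8,0],[21.7,0,12.3,0]],
  ],
)

```text
t: 18.1
tcp_pos: [0.484, -0.0039, 0.1805]
tool_rot: [[-0.155, 0.988, 0.001], [0.988, 0.155, -0.002], [-0.003, 0.001, -1.0]]
ft_force: [-3.5, -3.0, 8.9]
grip_width: 0.223
```

Call:
send_rows(
  moves=[
    [[1.7,0,1,0],[3.5,0,2,0],[5.2,0,3,0],[6.9,0,4,0]],
  ],
)

```text
t: 18.5
tcp_pos: [0.483, 0.0025, 0.1772]
tool_rot: [[-0.156, 0.988, 0.001], [0.988, 0.156, -0.003], [-0.003, 0.001, -1.0]]
ft_force: [-4.6, -3.2, 11.8]
grip_width: 0.225
```

```bash
python3 st.py
```

```text
18.5 grasp in bore axes [  0.7 -35.1   1.9] [-4.6 -3.2 11.8] [-0.64  0.9   0.14]
```

Call:
send_rows(
  moves=[
    [[0,-0.5,-1.5,0],[0,-0.7,-2,0],[1.5,-0.7,-1.1,0],[3,-0.7,-0.3,0],[3,-0.7,-0.3,0]],
  ],
  force=15,
)

```text
t: 19.0
tcp_pos: [0.4816, 0.0068, 0.1754]
tool_rot: [[-0.155, 0.988, 0.001], [0.988, 0.155, 0.001], [0.0, 0.001, -1.0]]
ft_force: [0.6, 0.2, 0.8]
grip_width: 0.233
```

```bash
python3 st.py; python3 - <<'E'
from h import *
import sys
im=optics.camera('wrist')[...,::-1]; cv2.imwrite('pics/w7.png',im); cv2.imwrite('pics/c7.png',cv2.resize(im[100:330,210:430],None,fx=2.5,fy=2.5,interpolation=cv2.INTER_CUBIC))
E
```

```text
19.0 grasp in bore axes [ -0.  -30.4   2.6] [0.6 0.2 0.8] [ 0.03 -0.41 -0.11]
```

View pics/c7.png

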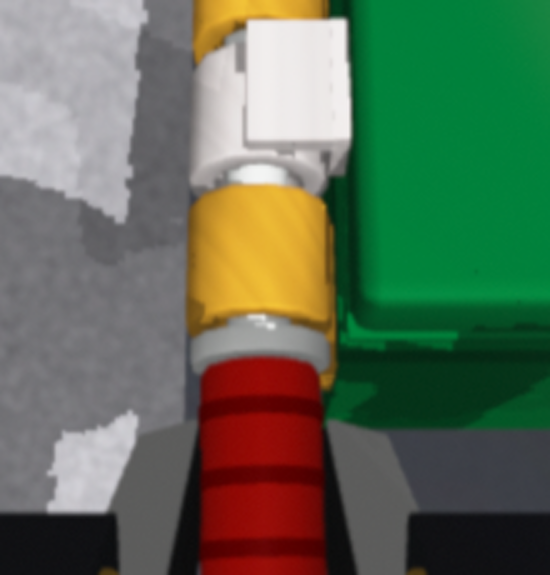

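The collar is nearly home, with a sliver of shank still showing. I'll push gently until it stops.

Call:
send_rows(
  moves=[
    [[0.9,0,0.5,0],[1.7,0,1,0],[2.6,0,1.5,0],[3.5,0,2,0],[3.5,0,2,0]],
  ],
  force=25,
)

```text
t: 19.55
tcp_pos: [0.4815, 0.0076, 0.175]
tool_rot: [[-0.155, 0.988, 0.002], [0.988, 0.155, -0.005], [-0.005, 0.001, -1.0]]
ft_force: [-1.0, -6.0, 6.3]
grip_width: 0.227
```

```bash
python3 st.py
```

```text
19.55 grasp in bore axes [ -0.  -29.5   2.6] [-1.  -6.   6.3] [-1.26  0.13 -0.05]
```

Call:
send_rows(
  moves=[
    [[0.9,0,0.5,0],[1.7,0,1,0],[2.6,0,1.5,0],[2.6,0,1.5,0],[2.6,0,1.5,0]],
  ],
  force=35,
)

```text
t: 20.05
tcp_pos: [0.4815, 0.0077, 0.1749]
tool_rot: [[-0.155, 0.988, 0.002], [0.988, 0.155, -0.01], [-0.011, 0.001, -1.0]]
ft_force: [-3.2, -12.1, 13.6]
grip_width: 0.222
```

```bash
python3 st.py;  python3 - <<'E'
from h import *
im=optics.camera('wrist')[...,::-1]; cv2.imwrite('pics/w8.png',im)
a=im.astype(int);
for r in range(212,252,2): print(r,a[r,314].tolist(), cv2.imread('pics/w7.png')[r,314].tolist())
E
```

```text
20.05 grasp in bore axes [  0.  -29.3   2.6] [ -3.2 -12.1  13.6] [-2.28  0.59 -0.01]
212 [54, 188, 238] [52, 189, 238]
214 [53, 189, 239] [53, 188, 238]
216 [53, 189, 238] [52, 185, 236]
218 [52, 187, 237] [52, 184, 235]
220 [52, 184, 236] [50, 182, 234]
222 [51, 183, 235] [50, 179, 232]
224 [51, 186, 236] [44, 132, 179]
226 [39, 136, 186] [207, 216, 222]
228 [110, 136, 153] [190, 192, 190]
230 [157, 158, 157] [181, 182, 180]
232 [161, 162, 161] [162, 163, 162]
234 [163, 164, 162] [162, 164, 162]
236 [163, 165, 163] [163, 164, 163]
238 [166, 167, 165] [162, 164, 162]
240 [138, 139, 138] [128, 129, 128]
242 [76, 78, 116] [65, 66, 124]
244 [11, 15, 142] [5, 10, 144]
246 [4, 10, 150] [6, 9, 150]
248 [6, 10, 151] [6, 10, 151]
250 [5, 10, 151] [6, 11, 151]
```

The sliver is gone and the push is stalled: the collar is home. Now I'll unload, release and retreat straight up.

Call:
send_rows(
  moves=[
    [[-2,0,-1.2,0],[-4,0,-2.5,0],[-4,0,-2.5,0]],
  ],
  force=5,
)

```text
t: 20.4
tcp_pos: [0.481, 0.0085, 0.1745]
tool_rot: [[-0.155, 0.988, -0.0], [0.988, 0.155, 0.0], [0.0, -0.0, -1.0]]
ft_force: [0.8, -0.8, 3.7]
grip_width: 0.231
```

Call:
send_rows(
  moves=[
    [[0,0,0,0],[0,0,0,0],[0,0,0,0],[0,0,0,0],[0,0,0,0]],
  ],
  claw=46,
)

```text
t: 20.9
tcp_pos: [0.4809, 0.0087, 0.1743]
tool_rot: [[-0.155, 0.988, -0.0], [0.988, 0.155, 0.0], [0.0, -0.0, -1.0]]
ft_force: [-0.7, 0.4, -0.1]
grip_width: 0.49
```

Call:
send_rows(
  moves=[
    [[-3,0,-10,0],[-8,0,-30,0],[-15,0,-60,0],[-20,0,-100,0],[-20,0,-140,0]],
  ],
)

```text
t: 21.4
tcp_pos: [0.4839, -0.0119, 0.3164]
tool_rot: [[-0.154, 0.988, -0.0], [0.988, 0.154, -0.0], [-0.0, -0.0, -1.0]]
ft_force: [0.8, -0.6, 0.8]
grip_width: 0.49
```

Call:
send_rows(
  moves=[
    [[-10,0,-20,0],[-20,0,-40,0],[-20,0,-40,0],[-20,0,-40,0]],
  ],
)

```text
t: 21.8
tcp_pos: [0.4872, -0.031, 0.3547]
tool_rot: [[-0.155, 0.988, 0.001], [0.988, 0.155, 0.0], [0.0, 0.001, -1.0]]
ft_force: [-0.9, -0.4, -0.4]
grip_width: 0.489
```

```bash
python3 st.py;  python3 - <<'E'
from h import *
im=optics.camera('wrist')[...,::-1]; cv2.imwrite('pics/w9.png',im)
sc=optics.camera('scene')[...,::-1]; cv2.imwrite('pics/s9.png',sc)
a=cv2.resize(im[60:320,200:500],None,fx=1.6,fy=1.6,interpolation=cv2.INTER_CUBIC); b=cv2.resize(sc[140:400,200:400],(320,416),interpolation=cv2.INTER_CUBIC)
cv2.imwrite('pics/c9.png',np.hstack([a,b]))
E
```

```text
21.8 grasp in bore axes [  -0.4 -153.1  138.7] [-0.9 -0.4 -0.4] [-0.06 -0.1  -0.05]
```

View pics/c9.png

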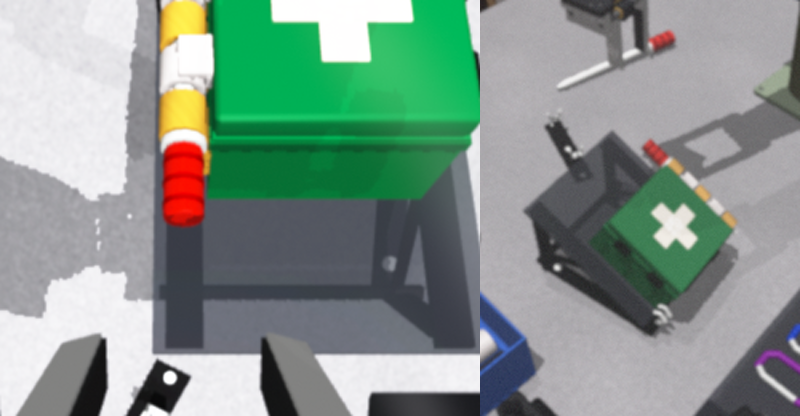

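The pin is seated with its collar against the first knuckle. The flap is shut and the gripper is clear of everything. Handing in.

```bash
python3 -c "
from plant import job; print(job.hand_in())"
```

```text
the job is handed in; nothing more can be done
None
```

The flap is shut and the pin is locked through the latch with its collar home. I handed the job in at about 22 s of the 69 s allowed; the hand-in gives no verdict.

- **Flap:** I pressed it down with closed fingers until it stopped moving, at about 18 N. The next wrist view showed it flat with the five knuckles in line.
- **Pin:** I took the smaller pin from the clips and let it tilt to about 30° with its tip on the table. I then slid it down the bore from the uphill end. Side forces reached about 13 N partway, so I eased the grip and raised the tool slightly, and it went on freely.
- **Collar:** it stalled at the expected depth while I pushed with about 18 N. The strip of bare shank that had still been showing in front of the collar was gone.
- **After release:** the last wrist and scene views show the collar against the first knuckle, the flap shut and the gripper touching nothing. Wrist force was near zero.
- **Not checked:** I did not see the tip come out of the fifth knuckle; that it is through follows from the collar being home. I did not compare the carabiners, headlamp, flask and tape before and after, but the arm never went near them.
- **Disagreement:** the scene camera first put the pin's tilt nearer 25°, while the tip height and wrist view gave 29–30°. The top and scene views just before insertion fitted about 30°.

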